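Lower the ratcheted fume hood

ROBOT

A 7-joint arm with a two-finger parallel gripper is mounted at the origin on the work surface. World frame = base frame: x ahead of the robot, y to its left, z up, the work surface at z = 0. Lengths are in mm, angles in rad, forces in N, time in s.
With the tool pointing down it reaches from about 425 to 1025 mm from the base axis. Payload 3.6 kg.
Tool frame: the origin (TCP) lies midway between the tips of the shut fingers; the grasp point (between the pads) lies 19 mm behind it (env.grasp_offset is the distance from the TCP to the grasp point, in mm); z points along the fingers, y is the direction in which the jaws open and shut (so a half turn about z gives the same grasp; the last joint's range is limited). The gripper opens to 85 mm and grips with 20 to 120 N. Pads are 22 mm wide; open, the fingers measure 114 mm over their backs; the gripper's body (76 mm by 85 mm) begins 54 mm behind the grasp point. The pads swing forward as they close: fully open they stand 13 mm farther back than shut.
Start: joints at [1.014, 0.591, 0.048, 1.609, -0.033, 0.943, -0.034], TCP at [324.33, -648.413, 193.102] pointing down, gripper open.
Joint ranges: [-2.69, 2.69], [-0.47, 2.24], [-1.27, 1.36], [0.19, 2.51], [-1.53, 4.68], [0.08, 2.07], [-3.09, 3.09]. Speed limits (rad/s): [2.57, 2.57, 3.14, 3.14, 3.14, 3.14, 3.14].

INTERFACE

Orientations are given as [roll, pitch, yaw] about the fixed x, y, z axes, in that order (R = Rz(yaw) Ry(pitch) Rx(roll)).
In Python, from rig import env gives the robot as it stands.
- The arm moves only by the tool send_rows, never from a script. Its argument "deltas" is a list of rows, each a list of 6 numbers: the shift along the tool's x, y, z scaled (see below), then the turn, a rotation vector about the tool's x, y, z scaled (see below). In form: [[tx, ty, tz, rx, ry, rz], ...]. A call has 1 to 12 rows; each row is the pose to reach, as a shift and turn from the pose commanded when the call began, along the tool's axes at that moment; what a row does not reach only later rows make up. The controller multiplies each number of a shift by 300 mm and each number of a turn by pi/2 rad. A row lasts 1/12 s, in which the tool goes at most 41.7 mm and 7.16 degrees, less where a joint would pass 70% of its speed; a pose out of reach is approached as far as the arm can. A call with a number of a shift or a turn outside -1 to 1 is refused whole. A call with a gripper value outside its range is refused whole. "grip" is the opening, from -1 (shut) to 1 (fully open), set as the call begins (left out, the last holds). The fingers move at their own pace and stop on an object; "grip_force" is the grip in N (left out, the last holds). Time passes only in rows, so rows that repeat a pose let the fingers close. It gives the time, the measured TCP pose, the force and the opening at its end, in the units of the state.
- env.observe(): the state, without advancing time (a new reading comes with each control period).
- env.camera(name): name is "side" or "top" or "wrist"; returns the picture (480x640x3 uint8, red, green, blue); there is no depth.
- env.camera_params(name): a dict with "fovy" (degrees; the focal length in pixels is half the picture's height over the tangent of half this angle, whatever the lens; pixels are square), "cx", "cy" (the principal point, pixels), "dist" ([k1, k2, p1, p2, k3] as OpenCV has them; the pictures are not rectified), "pose" (4x4, takes a point from camera to world coordinates); the wrist camera has in their place "mount" (4x4, takes a point from camera to tool coordinates, whose origin is the TCP and whose axes are the flange's). Camera axes: x right, y up, looking along -z (the intrinsics and any distortion apply to the point x, -y, -z); pixel columns grow to the right and rows downward; lengths in mm; the calibration is good to about 2 mm. A picture is of the moment at which its call begins: read the wrist's pose just before it. camera_params takes no time and is no camera call.
- env.sign_off(): hands the job in, once; it reports no verdict.
The state is a dict: "time": time; "q": joint angles; "dq": joint speeds; "effort": joint torques, N m; "tool_pos": TCP position; "eef_rot": TCP orientation; "wrist_force": force on the tool from outside, world axes, zero at the start; "moment": the same for the moment, N m; "finger_gap": finger opening in mm.
Only numpy, scipy, OpenCV 4.12 (cv2) and the standard library are available. Lean on these libraries where they do the work, as an engineer would, in place of code of your own. Each camera call takes 0.05 s, during which the arm holds its last target. There are 200 camera calls.

TASK

The fume extractor's hood is propped up by its ratchet. Press the red pad of the rocker to free the pawl, push the hood arm down past the teeth until it rests fully on its stop over the circuit board, then press the blue pad so that the pawl bites fully again. Nothing is to be gripped: press and push with the fingers only, do not raise the arm, and leave the things lying around the extractor where they are.

Things in the scene. Friction and masses are not known exactly. Their poses are not given: they have to be found in the camera images.
- stand: The extractor unit, fixed to the bench: cream filter box 200 x 170 x 70 mm (x -135 to +65, y -85 to +85 mm) with grey cheeks and post. Origin on the bench, straight below the arm's hinge; z up, x level along the hood arm from hinge to hood. The rocker lies on the -y side, hinged parallel to y at x = -95 mm, 200 mm up. The post beside it (x -82 to -108, y -9 to -27 mm) rises to 220 mm.
- hood_arm (a joint): Angle of the cream hood arm above level, rad: 0 = level on its stop (fully down); starts raised at about 0.84; must not go above 1.0. While the pawl bites, it moves only some 0.07 either way in its notch. With the pawl free it is stiff, stays where left, and takes roughly 2 to 8 N at the yellow pad to push down. The pawl can bite again only within about 0.06 of level.
- push_pad (a point): Centre of the top face of the yellow pad (60 mm along the arm, 34 mm wide) on the hood arm, where it is pushed down: 165 mm from the hinge along the arm and 21 mm above the arm's centre line. Turns with the arm: z is the face's normal, x points along the arm to the hood.
- hood_pivot (a point): Middle of the hood arm's hinge, 150 mm above the bench; its axis is parallel to the stand's y. The arm is a duct 34 mm wide, 30 mm high; its square funnel hood, about 110 mm wide and 60 mm deep, is centred 235 mm from here. A toothed steel wheel, 85 mm radius, turns with the arm at y = -36 to -46 mm.
- pawl (a joint): Angle of the brass pawl and its rocker, rad: 0 = biting in the teeth (locked), 0.36 = fully free, end stops at both. It stays where it is left; about 5 N on a pad tips it. The pawl clears the teeth above about 0.18.
- red_pad (a point): Centre of the top face of the red pad (44 mm along the stand's x, 36 mm wide) on the end of the rocker nearer the hood. Pressing it down about 15 mm frees the pawl. When the pawl bites it is the higher end, its face sloping 0.18 rad, about 224 mm above the bench; when the pawl is free, about 208 mm.
- blue_pad (a point): Centre of the top face of the blue pad (44 x 36 mm) on the other end of the rocker, away from the hood. Pressing it down about 15 mm makes the pawl bite. About 208 mm above the bench when the pawl bites, 224 mm when free.
- board_holder: Bystander: dark steel holder 110 x 75 mm, 39 mm high with a green circuit board on top, loose, below the hood. Origin at the centre of its underside.
- solder_spool: Bystander: steel-grey spool, 54 mm diameter, 44 mm high, loose and upright. Origin at the centre of its underside.
- flux_jar: Bystander: amber jar with black cap, 48 mm diameter, 55 mm high, loose. Origin at the centre of its underside.
- tip_cleaner: Bystander: black round pot with brass wool, 60 mm diameter, 46 mm high, loose. Origin at the centre of its underside.
- screwdriver: Bystander: screwdriver with orange handle, 170 mm long, lying loose.
- parts_tray: Bystander: red open tray 80 x 110 x 25 mm with dividers, loose. Origin at the centre of its underside.
- cutters: Bystander: blue-handled side cutters about 105 mm long and 50 mm wide, lying loose.

How it is judged (in metres and radians):
On the way, in this order (a step that is already met when the one before it is completed fails the run):
1. the pawl is pressed free while the arm is still up (value of joint pawl above 0.26 rad and value of joint hood_arm above 0.7 rad), for 0.1 s.
2. the arm is pushed fully down with the pawl free (value of joint hood_arm below 0.06 rad and value of joint pawl above 0.2 rad), for 0.2 s.
At the end, for the whole second after the job is handed in: The hood arm is within 0.06 rad of level (on its stop), the pawl is within 0.08 rad of fully biting, both are at rest, and none of the seven loose things is more than 30 mm from where it stood (value of joint hood_arm between -0.05 and 0.06 rad and value of joint pawl below 0.08 rad and velocity of joint hood_arm between -0.05 and 0.05 rad/s and velocity of joint pawl between -0.05 and 0.05 rad/s and distance of each of board_holder, solder_spool, flux_jar, tip_cleaner, screwdriver, parts_tray, cutters from where it was at the start of the episode below 0.03 m); the robot touches nothing.
It fails at once if the hood arm is raised above 1.0 rad (value of joint hood_arm above 1 rad).
It fails at once if the extractor is worked with the gripper body or another part of the robot instead of the fingers (contact force between the arm and stand above 5 N).
It fails at once if a loose thing is shifted, lifted or carried more than 30 mm (distance of any of board_holder, solder_spool, flux_jar, tip_cleaner, screwdriver, parts_tray, cutters from where it was at the start of the episode above 0.03 m).
It also fails if it takes over 64 s, if anything falls off the work surface, if the arm or the gripper's body presses on something with over 40 N, if the wrist force passes 120 N, or if a joint passes its speed limit or range.

## Working session

There is one attempt and no reset: what is moved stays moved. The work goes in short steps, Python scripts to look and compute and a tool call to move; the robot and the scene stay as the last step left them, time stands still between calls to the robot, and variables do not carry over. Pictures are saved under pics/ and viewed, about 8 in all and at most 12, crops included, and the job is handed in when it is done.

Besides the shell and the picture viewer there is one more tool, called after "Call:" by a JSON object that holds its "name" and its "arguments". send_rows: Moves the arm, as the interface text tells. Its arguments: {"type":"object","properties":{"deltas":{"type":"array"},"grip":{"type":"number"},"grip_force":{"type":"number"}},"required":["deltas"]}

```bash
ls; mkdir -p pics
python3 - <<'E'
from rig import env
import cv2,numpy as np
s=env.observe();print(s)
for n in("side","top"):
    cv2.imwrite(f"pics/{n}0.png",env.camera(n)[...,::-1]);p=env.camera_params(n);print(n,p)
print(env.camera_params("wrist"))
E
```

```text
pics
{'time': 0.0, 'q': array([ 1.01352321,  0.59218459,  0.04831772,  1.60982966, -0.03333577,
        0.94269168, -0.03371718]), 'dq': array([ 7.17804579e-04,  5.34933965e-05, -6.84793232e-04, -4.39903705e-04,
       -3.69684103e-04,  1.22856177e-03, -9.93992947e-04]), 'effort': array([ 1.23689933e-04, -5.48686588e+01,  1.54609770e+00, -1.98122334e+01,
        9.35549178e-03,  8.64850706e-03, -7.02802808e-06]), 'tool_pos': array([ 323.89962773, -647.59700029,  191.89154908]), 'eef_rot': array([-3.13928798e+00,  1.13889120e-04,  4.63800511e-01]), 'wrist_force': array([ 0.19218711, -0.4744386 ,  0.45921304]), 'moment': array([-0.00074086,  0.03038741, -0.03671067]), 'finger_gap': 85.69908387599824}
side {'fovy': 43.56787879231301, 'cx': 327.5694662977497, 'cy': 244.57398626336453, 'dist': array([-0.05370143,  0.        ,  0.        ,  0.        ,  0.        ]), 'pose': array([[-6.17348165e-01,  6.19336030e-01, -4.85081566e-01,
        -5.73119178e+01],
       [-7.86623602e-01, -4.93991922e-01,  3.70398825e-01,
         5.26423024e+02],
       [-1.02250372e-02,  6.10241644e-01,  7.921
[... 441 characters left out ...]
     2.18131299e+01],
       [ 6.53010721e-03,  1.98027976e-01,  9.80174616e-01,
         1.05995908e+03],
       [ 0.00000000e+00,  0.00000000e+00,  0.00000000e+00,
         1.00000000e+00]])}
{'fovy': 65.90789270644078, 'cx': 318.2003079921175, 'cy': 240.77336396961203, 'dist': array([-0.0148171,  0.       ,  0.       ,  0.       ,  0.       ]), 'mount': array([[-1.34835710e-03,  9.44934742e-01,  3.27256039e-01,
         8.37824579e+01],
       [ 9.99998484e-01,  9.13499984e-04,  1.48250032e-03,
        -6.86616871e-01],
       [ 1.10191767e-03,  3.27257542e-01, -9.44934541e-01,
        -1.80873083e+02],
       [ 0.00000000e+00,  0.00000000e+00,  0.00000000e+00,
         1.00000000e+00]])}
```

View pics/top0.png

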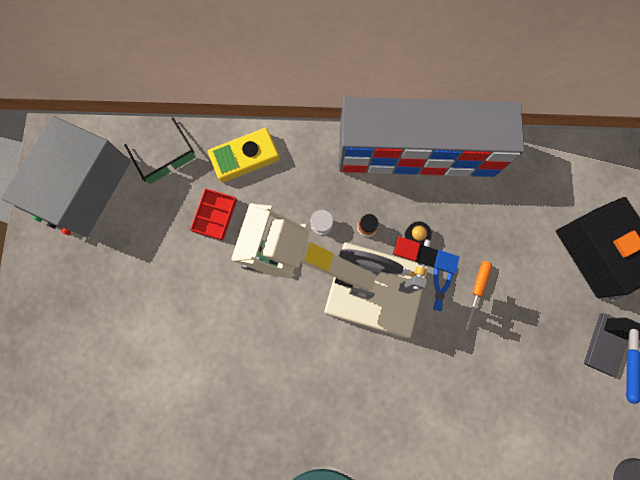

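View pics/side0.png

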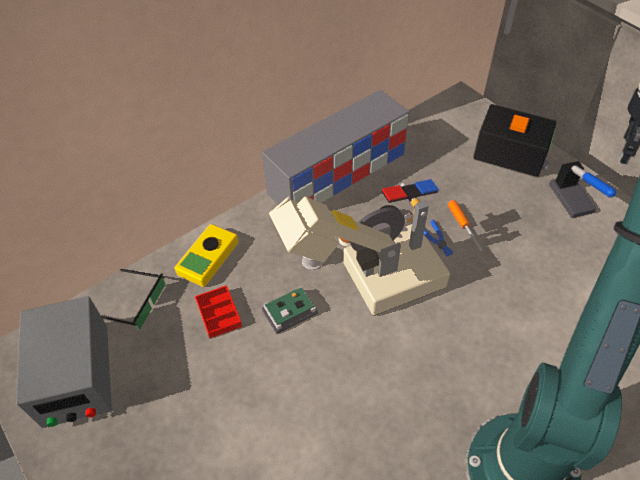

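```bash
cat > h.py <<'E'
import numpy as np,cv2
from rig import env
def proj(n,P,pose=None):
    p=env.camera_params(n); T=p["pose"] if pose is None else pose
    f=240/np.tan(np.radians(p["fovy"])/2)
    Q=(np.atleast_2d(P)-T[:3,3])@T[:3,:3]; Q=Q*[1,-1,-1]
    K=np.array([[f,0,p["cx"]],[0,f,p["cy"]],[0,0,1]])
    return cv2.projectPoints(Q.reshape(-1,1,3),np.zeros(3),np.zeros(3),K,p["dist"])[0].reshape(-1,2)
E
python3 - <<'E'
import cv2,numpy as np
rng={"red":[((0,150,90),(6,255,255)),((174,150,90),(180,255,255))],"blue":[((105,150,90),(125,255,255))],"yel":[((20,150,60),(32,255,255))]}
win={"top":(300,225,470,285),"side":(320,170,450,240)}
for n in win:
    im=cv2.imread(f"pics/{n}0.png");h=cv2.cvtColor(im,cv2.COLOR_BGR2HSV)
    x0,y0,x1,y1=win[n]
    for c in rng:
        m=sum(cv2.inRange(h,a,b) for a,b in rng[c]);w=np.zeros_like(m);w[y0:y1,x0:x1]=m[y0:y1,x0:x1]
        k,_,st,ce=cv2.connectedComponentsWithStats(w)
        for i in range(1,k):
            if st[i,4]>40:print(n,c,st[i],ce[i].round(1))
a=cv2.resize(cv2.imread("pics/top0.png")[190:350,220:480],None,fx=3,fy=3,interpolation=cv2.INTER_CUBIC)
cv2.imwrite("pics/c1.png",a)
a=cv2.resize(cv2.imread("pics/side0.png")[170:330,255:485],None,fx=3.4,fy=3.4,interpolation=cv2.INTER_CUBIC)
cv2.imwrite("pics/c2.png",a)
E
```

```text
top red [394 236  26  25 443] [406.5 248.1]
top blue [434 250  25  35 526] [445.  265.3]
top yel [413 227   7   9  43] [416.  230.9]
top yel [305 243  28  28 481] [318.7 256.5]
side red [334 170  18  12 123] [340.2 173.6]
side red [352 170  17  14 144] [359.2 174.7]
side red [382 185  25  17 259] [394.  192.6]
side blue [415 180  23  14 209] [426.  186.3]
side blue [431 220  12  20  61] [436.  228.2]
side yel [332 210  26  20 234] [344.4 219.6]
```

View pics/c1.png

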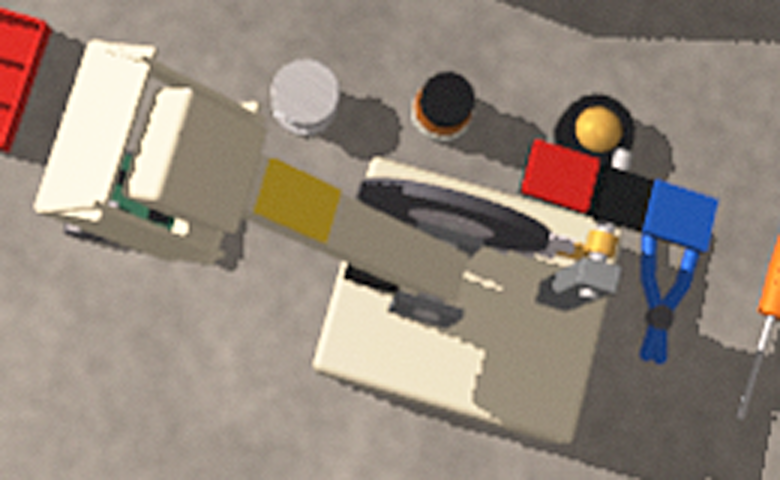

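View pics/c2.png

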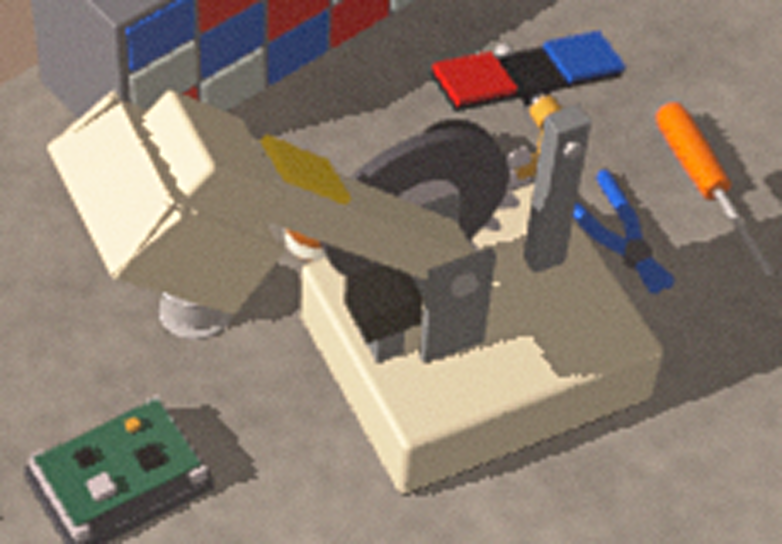

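```bash
cat > fit.py <<'E'
from h import *
from scipy.optimize import least_squares
def tf(v,P):
    c,s=np.cos(v[2]),np.sin(v[2]);P=np.atleast_2d(P)
    return np.c_[v[0]+c*P[:,0]-s*P[:,1],v[1]+s*P[:,0]+c*P[:,1],P[:,2]]
def pts(v):
    a=v[3];d=v[5]
    ye=[165*np.cos(a)-21*np.sin(a),0,150+165*np.sin(a)+21*np.cos(a)]
    return tf(v,[[-95+d,v[4],224],[-95-d,v[4],208],ye,[65,-85,70],[-135,85,70],[65,85,70]])
obs={"top":([0,1,2,3,4],[(406.7,248.3),(446.7,261.7),(319,256.7),(344,242.7),(411,337)]),
"side":([0,1,2,3,4,5],[(394.1,192.9),(426.5,186.2),(344.7,220),(343.8,249.4),(449,273.5),(374,304)])}
def res(v):
    P=pts(v);return np.concatenate([(proj(n,P[i])-o).ravel() for n,(i,o) in obs.items()])
if __name__=="__main__":
    r=least_squares(res,[430,-130,1.4,.84,-70,45],loss="soft_l1",x_scale=[10,10,.1,.1,10,10]);print(r.x.round(3));print(res(r.x).reshape(-1,2).round(1).tolist());print(pts(r.x).round(1))
    np.save("v.npy",r.x)
E
python3 fit.py
```

```text
[515.791 -75.233   1.311   0.786 -74.013  42.313]
[[-1.1, 0.1], [-1.0, 0.2], [-0.6, 0.6], [0.0, -1.2], [-0.9, 2.5], [0.1, -1.0], [0.1, -0.5], [0.4, -0.1], [-0.4, -2.4], [2.9, -0.8], [0.4, -1.8]]
[[ 573.8 -145.2  224. ]
 [ 552.1 -226.9  208. ]
 [ 541.9   23.1  281.6]
 [ 614.6  -34.2   70. ]
 [ 399.  -183.9   70. ]
 [ 450.3    9.4   70. ]]
```

```bash
cat >> h.py <<'E'
from scipy.spatial.transform import Rotation as R
def plan(goals,v=None):
    """goals: list of stand (x,y,z,tilt); prints scaled deltas from the measured pose"""
    v=np.load("v.npy") if v is None else v
    s=env.observe();p0=s["tool_pos"];R0=R.from_euler("xyz",s["eef_rot"])
    S=R.from_euler("z",v[2])
    out=[]
    for x,y,z,t in goals:
        p=S.apply([x,y,z])+[v[0],v[1],0]
        Rt=S*R.from_euler("y",-t)*R.from_matrix(np.array([[0,-1,0],[-1,0,0],[0,0,-1.]]))
        out.append(np.r_[R0.inv().apply(p-p0)/300,(R0.inv()*Rt).as_rotvec()/(np.pi/2)].round(3).tolist())
    for o in out:print(o)
def where():
    v=np.load("v.npy");s=env.observe();S=R.from_euler("z",-v[2])
    print("t",round(s["time"],2),"stand",S.apply(s["tool_pos"]-[v[0],v[1],0]).round(1),"rot",s["eef_rot"].round(3),"F",s["wrist_force"].round(1),"q",s["q"].round(2))
E
python3 -c "
from h import *
where();plan([(-52.7,-74,300,0)])"
```

```text
t 0.1 stand [-602.5   38.5  192. ] rot [-3.14   0.     0.464] F [-0.7 -0.   0.8] q [ 1.01  0.59  0.05  1.61 -0.03  0.94 -0.03]
[1.494, -1.126, -0.358, -0.001, 0.001, 0.461]
```

Call:
{"name": "send_rows", "arguments": {"deltas": [[0, 0, -0.13, 0, 0, 0], [0, 0, -0.26, 0, 0, 0], [0, 0, -0.38, 0, 0, 0], [0, 0, -0.43, 0, 0, 0]], "grip": -1}}

```text
time: 0.43
tool_pos: [325.3, -650.7, 327.9]
eef_rot: [3.133, -0.0, 0.464]
wrist_force: [0.6, -0.3, 0.9]
finger_gap: 39.0
```

Call:
{"name": "send_rows", "arguments": {"deltas": [[0.09, -0.07, 0, 0, 0, 0.03], [0.18, -0.14, 0, 0, 0, 0.07], [0.28, -0.21, 0, 0, 0, 0.1], [0.37, -0.28, 0, 0, 0, 0.14], [0.47, -0.35, 0, 0, 0, 0.17], [0.56, -0.42, 0, 0, 0, 0.2], [0.65, -0.49, 0, 0, 0, 0.23], [0.75, -0.56, 0, 0, 0, 0.26]]}}

```text
time: 1.1
tool_pos: [449.9, -396.0, 321.7]
eef_rot: [-3.141, 0.001, 0.052]
wrist_force: [0.6, -0.5, 0.5]
finger_gap: 0.1
```

```bash
python3 -c "
from h import *
where();plan([(-52.7,-74,300,0)])"
```

```text
t 1.1 stand [-327.   -18.7  321.7] rot [-3.141e+00  1.000e-03  5.200e-02] F [ 0.6 -0.5  0.5] q [ 0.58  0.31  0.08  1.76 -0.03  1.08 -0.84]
[0.456, -0.814, 0.072, -0.0, 0.001, 0.198]
```

Call:
{"name": "send_rows", "arguments": {"deltas": [[0.06, -0.1, 0, 0, 0, 0.03], [0.12, -0.2, 0, 0, 0, 0.06], [0.17, -0.31, 0, 0, 0, 0.09], [0.23, -0.41, 0, 0, 0, 0.12], [0.29, -0.51, 0, 0, 0, 0.15], [0.34, -0.61, 0.02, 0, 0, 0.17], [0.4, -0.71, 0.05, 0, 0, 0.2], [0.456, -0.814, 0.072, 0, 0, 0.2], [0.456, -0.814, 0.072, 0, 0, 0.2], [0.456, -0.814, 0.072, 0, 0, 0.2]]}}

```text
time: 1.93
tool_pos: [573.8, -142.5, 299.3]
eef_rot: [-3.141, 0.002, -0.252]
wrist_force: [-0.3, -1.2, -0.1]
finger_gap: -0.0
```

```bash
python3 -c "
from h import *
where();plan([(-52.7,-74,230,0),(-52.7,-74,203,0)])
cv2.imwrite('pics/w1.png',env.camera('wrist')[...,::-1]);cv2.imwrite('pics/s1.png',env.camera('side')[...,::-1])
a=cv2.imread('pics/w1.png');b=cv2.imread('pics/s1.png')
cv2.imwrite('pics/b1.png',cv2.resize(np.hstack([a[:,:],b[:,200:600]]),None,fx=.76,fy=.76))"
```

```text
t 1.93 stand [-50.1 -73.4 299.3] rot [-3.141e+00  2.000e-03 -2.520e-01] F [-0.3 -1.2 -0.1] q [ 0.15  0.32  0.02  1.8  -0.01  1.03 -1.65]
[0.003, 0.009, 0.231, -0.001, 0.001, 0.005]
[0.003, 0.009, 0.321, -0.001, 0.001, 0.005]
```

View pics/b1.png

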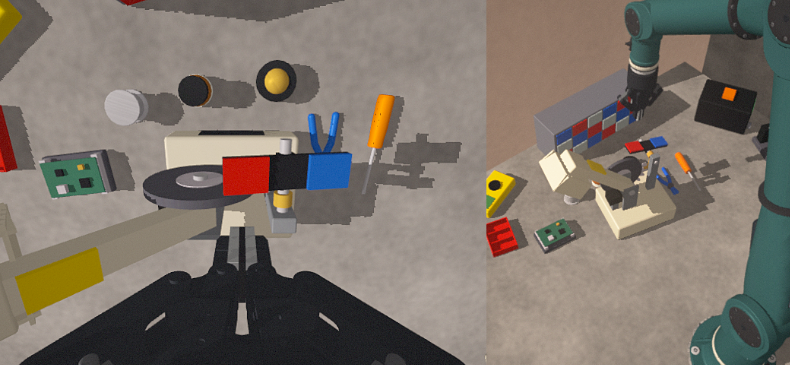

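```bash
python3 -c "
from h import *
from fit import pts
s=env.observe();T=np.eye(4);T[:3,:3]=R.from_euler('xyz',s['eef_rot']).as_matrix();T[:3,3]=s['tool_pos']
W=T@env.camera_params('wrist')['mount']
v=np.load('v.npy');print(proj('wrist',pts(v)[:3],W).round(0), proj('wrist',[s['tool_pos']],W))"
```

```text
[[316. 233.]
 [426. 226.]
 [ 79. 368.]] [[319.02967455 277.25476359]]
```

Call:
{"name": "send_rows", "arguments": {"deltas": [[0.003, 0.02, 0.08, 0, 0, 0], [0.003, 0.02, 0.15, 0, 0, 0], [0.003, 0.02, 0.2, 0, 0, 0], [0.003, 0.02, 0.23, 0, 0, 0], [0.003, 0.02, 0.26, 0, 0, 0], [0.003, 0.02, 0.28, 0, 0, 0], [0.003, 0.02, 0.3, 0, 0, 0], [0.003, 0.02, 0.31, 0, 0, 0], [0.003, 0.02, 0.31, 0, 0, 0]]}}

```text
time: 2.78
tool_pos: [572.7, -152.2, 207.2]
eef_rot: [3.142, 0.0, -0.259]
wrist_force: [-0.0, 0.1, 0.2]
finger_gap: -0.2
```

Call:
{"name": "send_rows", "arguments": {"deltas": [[0, 0, 0.008, 0, 0, 0], [0, 0, 0.015, 0, 0, 0], [0, 0, 0.02, 0, 0, 0], [0, 0, 0.02, 0, 0, 0]]}}

```text
time: 3.12
tool_pos: [572.7, -152.0, 201.4]
eef_rot: [3.142, 0.0, -0.259]
wrist_force: [0.6, 0.5, 0.3]
finger_gap: 0.2
```

```bash
python3 -c "
from h import *
where()
cv2.imwrite('pics/w2.png',env.camera('wrist')[...,::-1]);cv2.imwrite('pics/s2.png',env.camera('side')[...,::-1])
a=cv2.imread('pics/w2.png')[120:420,100:500];b=cv2.imread('pics/s2.png')[140:290,320:520]
cv2.imwrite('pics/b2.png',np.hstack([a,cv2.resize(b,None,fx=2,fy=2,interpolation=cv2.INTER_CUBIC)]))"
```

```text
t 3.12 stand [-59.6 -74.8 201.4] rot [ 3.142  0.    -0.259] F [0.6 0.5 0.3] q [ 0.17  0.41  0.02  1.91 -0.01  0.82 -1.63]
```

View pics/b2.png

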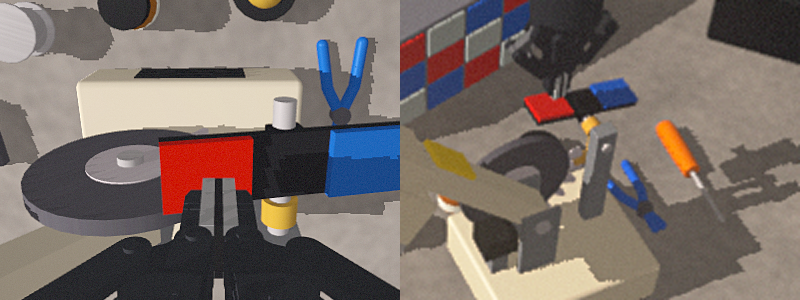

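```bash
cat > rock.py <<'E'
from h import *
from fit import tf
def blob(n,im,c,win):
    h=cv2.cvtColor(im,cv2.COLOR_BGR2HSV)
    m={'blue':cv2.inRange(h,(105,150,90),(125,255,255)),'yel':cv2.inRange(h,(20,150,60),(32,255,255))}[c]
    w=np.zeros_like(m);x0,y0,x1,y1=win;w[y0:y1,x0:x1]=m[y0:y1,x0:x1]
    k,_,st,ce=cv2.connectedComponentsWithStats(w);i=1+st[1:,4].argmax();return ce[i].round(1),st[i]
if __name__=="__main__":
    for f in ('side0','s1','s2'):
        print(f,blob('side',cv2.imread(f'pics/{f}.png'),'blue',(405,170,450,215)))
    v=np.load('v.npy');print(proj('side',tf(v,[[-137,-74,208],[-137,-74,224]])).round(1))
    env.camera_params
E
python3 rock.py
```

```text
side0 (array([426. , 186.3]), array([415, 180,  23,  14, 209], dtype=int32))
s1 (array([425.9, 186.3]), array([415, 180,  23,  14, 209], dtype=int32))
s2 (array([425.6, 185.8]), array([415, 180,  23,  14, 170], dtype=int32))
[[426.4 185.7]
 [427.3 180.9]]
```

```bash
python3 -c "
from h import *
s=env.observe();T=np.eye(4);T[:3,:3]=R.from_euler('xyz',s['eef_rot']).as_matrix();T[:3,3]=s['tool_pos']
W=T@env.camera_params('wrist')['mount']
for t in [(0,0,0),(11,0,0),(-11,0,0),(11,0,-15),(0,0,-15),(11,0,-25)]:
    P=[T[:3,:3]@t+T[:3,3]];print(t,proj('wrist',P,W).round(0),proj('side',P).round(1))
b=cv2.imread('pics/s2.png')[130:230,340:460]
a=cv2.imread('pics/w2.png')[200:350,230:430]
cv2.imwrite('pics/b3.png',np.hstack([cv2.resize(a,(530,400)),cv2.resize(b,(480,400),interpolation=cv2.INTER_CUBIC)])[:,:1010][:, 130:930])"
```

```text
(0, 0, 0) [[319. 277.]] [[396.  197.4]]
(11, 0, 0) [[319. 258.]] [[393.7 194.1]]
(-11, 0, 0) [[319. 296.]] [[398.2 200.7]]
(11, 0, -15) [[319. 270.]] [[394.2 189.6]]
(0, 0, -15) [[319. 290.]] [[396.5 192.9]]
(11, 0, -25) [[319. 278.]] [[394.6 186.6]]
```

View pics/b3.png

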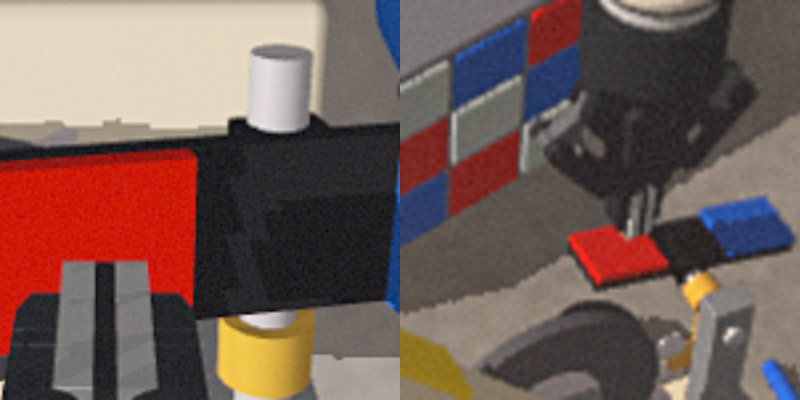

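Call:
{"name": "send_rows", "arguments": {"deltas": [[0.03, 0, 0.008, 0, 0, 0], [0.03, 0, 0.016, 0, 0, 0], [0.03, 0, 0.025, 0, 0, 0], [0.03, 0, 0.033, 0, 0, 0]]}}

```text
time: 3.55
tool_pos: [581.5, -154.4, 191.1]
eef_rot: [3.142, 0.0, -0.259]
wrist_force: [-0.5, -0.0, -0.1]
finger_gap: 0.2
```

Call:
{"name": "send_rows", "arguments": {"deltas": [[-0.025, 0, 0, 0, 0, 0], [-0.025, 0, 0.01, 0, 0, 0], [-0.025, 0, 0.02, 0, 0, 0], [-0.025, 0, 0.03, 0, 0, 0], [-0.025, 0, 0.03, 0, 0, 0]]}}

```text
time: 3.97
tool_pos: [574.0, -151.1, 182.6]
eef_rot: [-3.14, 0.001, -0.258]
wrist_force: [-0.6, 1.2, 3.0]
finger_gap: -0.1
```

```bash
python3 -c "
from h import *
from rock import blob
where()
cv2.imwrite('pics/w3.png',env.camera('wrist')[...,::-1]);cv2.imwrite('pics/s3.png',env.camera('side')[...,::-1])
print(blob('side',cv2.imread('pics/s3.png'),'blue',(405,170,450,215)))
b=cv2.imread('pics/s3.png')[130:230,340:460]
a=cv2.imread('pics/w3.png')[150:350,200:400]
cv2.imwrite('pics/b4.png',np.hstack([cv2.resize(a,(400,400)),cv2.resize(b,(480,400),interpolation=cv2.INTER_CUBIC)])[:,:800])"
```

```text
t 3.97 stand [-58.4 -75.7 182.6] rot [-3.14e+00  1.00e-03 -2.58e-01] F [-0.6  1.2  3. ] q [ 0.17  0.44  0.02  1.92 -0.01  0.78 -1.63]
(array([425.7, 185.1]), array([415, 178,  23,  15, 189], dtype=int32))
```

View pics/b4.png

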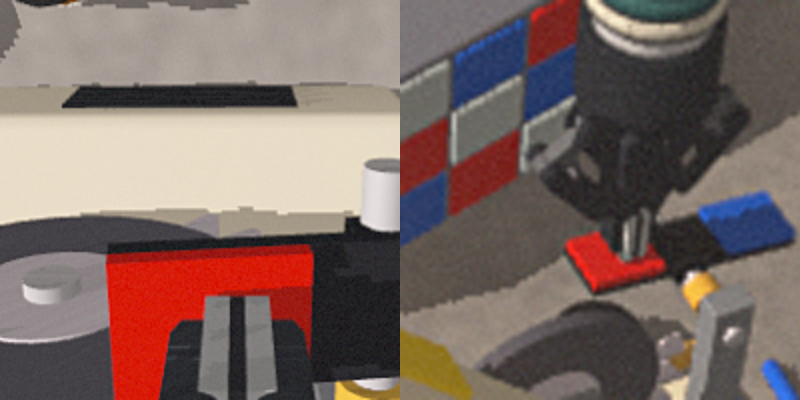

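Call:
{"name": "send_rows", "arguments": {"deltas": [[0.01, 0, 0.01, 0, 0, 0], [0.01, 0, 0.02, 0, 0, 0], [0.01, 0, 0.03, 0, 0, 0], [0.01, 0, 0.03, 0, 0, 0]]}}

```text
time: 4.4
tool_pos: [577.9, -150.9, 174.0]
eef_rot: [-3.139, 0.0, -0.258]
wrist_force: [-1.0, 4.8, 5.8]
finger_gap: 0.0
```

Call:
{"name": "send_rows", "arguments": {"deltas": [[0, 0, 0.01, 0, 0, 0], [0, 0, 0.02, 0, 0, 0], [0, 0, 0.02, 0, 0, 0]]}}

```text
time: 4.65
tool_pos: [578.3, -150.4, 171.3]
eef_rot: [-3.138, 0.0, -0.258]
wrist_force: [-7.2, 7.4, 22.8]
finger_gap: 0.1
```

```bash
python3 -c "
from h import *
from rock import blob
where()
cv2.imwrite('pics/s4.png',env.camera('side')[...,::-1])
print(blob('side',cv2.imread('pics/s4.png'),'blue',(405,170,450,215)))"
```

```text
t 4.65 stand [-56.6 -79.7 171.3] rot [-3.138  0.    -0.258] F [-7.2  7.4 22.8] q [ 0.17  0.46  0.02  1.92 -0.02  0.76 -1.63]
(array([425., 182.]), array([414, 174,  23,  18, 221], dtype=int32))
```

Call:
{"name": "send_rows", "arguments": {"deltas": [[0.02, 0, -0.06, 0, 0, 0], [0.02, 0, -0.18, 0, 0, 0], [0.02, 0, -0.3, 0, 0, 0], [0.02, 0, -0.42, 0, 0, 0], [0.02, 0, -0.52, 0, 0, 0], [0.02, 0, -0.6, 0, 0, 0]]}}

```text
time: 5.2
tool_pos: [584.0, -155.8, 350.4]
eef_rot: [3.141, -0.004, -0.259]
wrist_force: [0.7, -0.1, -0.5]
finger_gap: 0.1
```

```bash
cat >> h.py <<'E'
def arm(a,t,d,r=148):
    return (r*np.cos(a)-21*np.sin(a)+d*np.sin(t),0,150+r*np.sin(a)+21*np.cos(a)-d*np.cos(t),t)
E
python3 -c "
from h import *
from rock import blob
where()
cv2.imwrite('pics/s5.png',env.camera('side')[...,::-1])
print(blob('side',cv2.imread('pics/s5.png'),'blue',(405,170,450,215)),blob('side',cv2.imread('pics/s5.png'),'yel',(320,190,400,260)))
t=arm(.8,.6,-30);print(t)
plan([t])"
```

```text
t 5.2 stand [-60.3 -86.6 350.4] rot [ 3.141 -0.004 -0.259] F [ 0.7 -0.1 -0.5] q [ 0.16  0.29  0.03  1.71 -0.01  1.13 -1.64]
(array([425.2, 182.3]), array([414, 174,  24,  18, 258], dtype=int32)) (array([344.4, 219.6]), array([332, 210,  26,  20, 237], dtype=int32))
(np.float64(71.10884087263943), 0, np.float64(295.55961079671016), 0.6)
[-0.3, -0.438, 0.195, 0.382, -0.008, 0.002]
```

Call:
{"name": "send_rows", "arguments": {"deltas": [[-0.06, -0.07, 0, 0.06, 0, 0], [-0.12, -0.14, 0, 0.12, 0, 0], [-0.18, -0.21, 0, 0.19, 0, 0], [-0.24, -0.28, 0.03, 0.25, 0, 0], [-0.3, -0.35, 0.08, 0.32, 0, 0], [-0.3, -0.42, 0.14, 0.38, 0, 0], [-0.3, -0.438, 0.195, 0.382, -0.008, 0], [-0.3, -0.438, 0.195, 0.382, -0.008, 0], [-0.3, -0.438, 0.195, 0.382, -0.008, 0]]}}

```text
time: 6.0
tool_pos: [529.4, -5.2, 288.2]
eef_rot: [-2.542, 0.014, -0.256]
wrist_force: [0.4, 0.8, 0.5]
finger_gap: 0.2
```

```bash
python3 -c "
from h import *
where()
plan([arm(.8,.6,-30),arm(.8,.6,0),arm(.8,.6,25)])
cv2.imwrite('pics/w6.png',env.camera('wrist')[...,::-1]);cv2.imwrite('pics/s6.png',env.camera('side')[...,::-1])
b=cv2.imread('pics/s6.png')[130:280,260:440]
a=cv2.imread('pics/w6.png')
cv2.imwrite('pics/b6.png',np.hstack([cv2.resize(a,(400,300)),cv2.resize(b,(400,333),interpolation=cv2.INTER_CUBIC)[:300]]))"
```

```text
t 6.0 stand [ 71.2   4.9 288.2] rot [-2.542  0.014 -0.256] F [0.4 0.8 0.5] q [ 0.39  0.3  -0.12  2.02 -0.7   0.98 -1.11]
[0.016, -0.014, -0.021, 0.0, 0.009, -0.003]
[0.017, -0.014, 0.079, 0.0, 0.009, -0.003]
[0.018, -0.014, 0.163, 0.0, 0.009, -0.003]
```

View pics/b6.png

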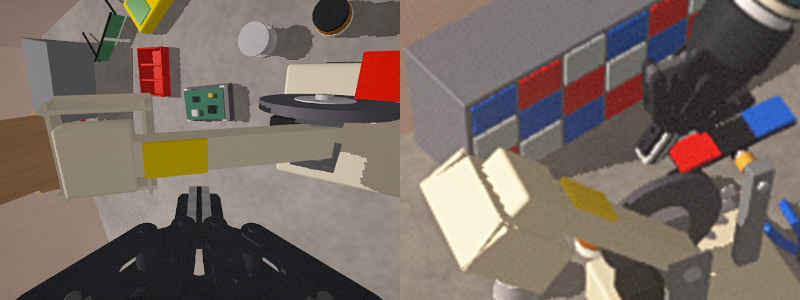

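Call:
{"name": "send_rows", "arguments": {"deltas": [[0.017, -0.014, 0.04, 0, 0, 0], [0.017, -0.014, 0.08, 0, 0, 0], [0.017, -0.014, 0.12, 0, 0, 0], [0.017, -0.014, 0.14, 0, 0, 0], [0.017, -0.014, 0.15, 0, 0, 0]]}}

```text
time: 6.52
tool_pos: [541.8, 23.4, 254.2]
eef_rot: [-2.541, 0.011, -0.253]
wrist_force: [-0.0, -0.6, -0.7]
finger_gap: 0.1
```

```bash
python3 -c "
from h import *
where()
plan([arm(.8,.6,28),arm(.8,.6,36)]+[arm(a,.6*a/.8+.1*(.8-a),36) for a in (.75,.7,.65,.6,.55,.5,.45,.4)])"
```

```text
t 6.52 stand [1.019e+02 2.000e-01 2.542e+02] rot [-2.541  0.011 -0.253] F [-0.  -0.6 -0.7] q [ 0.35  0.34 -0.14  2.06 -0.74  0.89 -1.09]
[0.001, 0.007, 0.021, -0.0, 0.008, -0.001]
[0.001, 0.007, 0.048, -0.0, 0.008, -0.001]
[0.002, 0.003, 0.072, -0.021, 0.008, -0.001]
[0.002, 0.0, 0.095, -0.042, 0.008, -0.0]
[0.002, -0.001, 0.119, -0.062, 0.008, -0.0]
[0.003, -0.001, 0.144, -0.083, 0.008, -0.0]
[0.003, -0.0, 0.168, -0.104, 0.008, -0.0]
[0.003, 0.002, 0.192, -0.124, 0.008, 0.0]
[0.004, 0.005, 0.216, -0.145, 0.008, 0.0]
[0.004, 0.01, 0.24, -0.166, 0.008, 0.0]
```

Call:
{"name": "send_rows", "arguments": {"deltas": [[0.001, 0.007, 0.021, 0, 0, 0], [0.001, 0.007, 0.048, 0, 0, 0], [0.002, 0.003, 0.072, -0.021, 0, 0], [0.002, 0, 0.095, -0.042, 0, 0], [0.002, 0, 0.119, -0.062, 0, 0]]}}

```text
time: 6.93
tool_pos: [546.9, 39.1, 224.4]
eef_rot: [-2.643, 0.011, -0.258]
wrist_force: [-2.3, -3.1, 4.1]
finger_gap: -0.4
```

```bash
python3 -c "
from h import *
from rock import blob
where()
cv2.imwrite('pics/w7.png',env.camera('wrist')[...,::-1]);cv2.imwrite('pics/s7.png',env.camera('side')[...,::-1])
print(blob('side',cv2.imread('pics/s7.png'),'blue',(405,170,450,215)),blob('side',cv2.imread('pics/s7.png'),'yel',(320,190,400,260)))"
```

```text
t 6.93 stand [118.5  -0.7 224.4] rot [-2.643  0.011 -0.258] F [-2.3 -3.1  4.1] q [ 0.25  0.36 -0.13  2.07 -0.67  0.78 -1.2 ]
(array([425.2, 182.3]), array([414, 174,  24,  18, 257], dtype=int32)) (array([334.9, 227.7]), array([323, 219,  28,  18, 241], dtype=int32))
```

```bash
python3 -c "
from h import *
from fit import tf
v=np.load('v.npy')
for a in (.8,.7,.6,.5,0):print(a,proj('side',tf(v,[arm(a,0,0,165)[:3]])).round(1))
plan([arm(a,.75*a+.1*(.8-a),36) for a in (.6,.55,.5,.45,.4,.35,.3,.25,.2,.15,.1,.05)])"
```

```text
0.8 [[346.  219.2]]
0.7 [[340.2 224.5]]
0.6 [[334.9 229.9]]
0.5 [[330.3 235.5]]
0 [[317.6 262.1]]
[0.0, -0.005, 0.026, -0.02, 0.008, 0.0]
[0.0, -0.007, 0.05, -0.041, 0.008, 0.0]
[0.001, -0.007, 0.074, -0.062, 0.008, 0.001]
[0.001, -0.006, 0.098, -0.082, 0.008, 0.001]
[0.001, -0.004, 0.123, -0.103, 0.008, 0.001]
[0.002, -0.0, 0.147, -0.124, 0.008, 0.001]
[0.002, 0.004, 0.171, -0.144, 0.008, 0.001]
[0.002, 0.01, 0.195, -0.165, 0.008, 0.001]
[0.003, 0.018, 0.218, -0.186, 0.008, 0.001]
[0.003, 0.026, 0.242, -0.207, 0.008, 0.001]
[0.003, 0.035, 0.265, -0.227, 0.008, 0.002]
[0.003, 0.046, 0.287, -0.248, 0.008, 0.002]
```

Call:
{"name": "send_rows", "arguments": {"deltas": [[0, -0.005, 0.026, -0.02, 0, 0], [0, -0.007, 0.05, -0.041, 0, 0], [0, -0.007, 0.074, -0.062, 0, 0], [0, -0.006, 0.098, -0.082, 0, 0], [0, -0.004, 0.123, -0.103, 0, 0], [0.002, 0, 0.147, -0.124, 0, 0], [0.002, 0.004, 0.171, -0.144, 0, 0], [0.002, 0.01, 0.195, -0.165, 0, 0], [0.003, 0.018, 0.218, -0.186, 0, 0], [0.003, 0.026, 0.242, -0.207, 0, 0]]}}

```text
time: 7.87
tool_pos: [554.2, 67.4, 157.7]
eef_rot: [-2.965, 0.011, -0.257]
wrist_force: [-2.0, -2.4, 5.0]
finger_gap: 0.2
```

```bash
python3 -c "
from h import *
from rock import blob
where()
cv2.imwrite('pics/s8.png',env.camera('side')[...,::-1])
print(blob('side',cv2.imread('pics/s8.png'),'blue',(405,170,450,215)),blob('side',cv2.imread('pics/s8.png'),'yel',(290,220,400,290)))
plan([arm(a,.75*a+.1*(.8-a),d) for a,d in ((.1,36),(.05,36),(0,36),(0,40))])"
```

```text
t 7.87 stand [147.7  -0.5 157.7] rot [-2.965  0.011 -0.257] F [-2.  -2.4  5. ] q [-0.13  0.42  0.04  2.06 -0.32  0.64 -1.67]
(array([425.2, 182.3]), array([414, 174,  24,  18, 256], dtype=int32)) (array([316.7, 255.5]), array([303, 247,  32,  18, 307], dtype=int32))
[0.001, 0.003, 0.022, -0.02, 0.009, 0.003]
[0.002, 0.006, 0.046, -0.04, 0.008, 0.003]
[0.002, 0.01, 0.071, -0.061, 0.008, 0.003]
[0.002, 0.012, 0.084, -0.061, 0.008, 0.003]
```

Call:
{"name": "send_rows", "arguments": {"deltas": [[0.001, 0.003, 0.022, -0.02, 0, 0], [0.001, 0.006, 0.046, -0.04, 0, 0], [0.002, 0.01, 0.066, -0.06, 0, 0], [0.002, 0.01, 0.075, -0.06, 0, 0], [0.002, 0.01, 0.075, -0.06, 0, 0]]}}

```text
time: 8.33
tool_pos: [554.8, 70.6, 134.6]
eef_rot: [-3.056, 0.012, -0.254]
wrist_force: [0.1, 0.0, 0.8]
finger_gap: -0.2
```

```bash
python3 -c "
from h import *
from rock import blob
where()
cv2.imwrite('pics/s9.png',env.camera('side')[...,::-1])
print(blob('side',cv2.imread('pics/s9.png'),'blue',(405,170,450,215)),blob('side',cv2.imread('pics/s9.png'),'yel',(290,220,400,290)))
"
```

```text
t 8.33 stand [151.   -0.2 134.6] rot [-3.056  0.012 -0.254] F [0.1 0.  0.8] q [-0.24  0.46  0.11  2.05 -0.23  0.62 -1.78]
(array([425.1, 182.3]), array([414, 174,  24,  18, 256], dtype=int32)) (array([314.7, 264. ]), array([301, 255,  32,  19, 309], dtype=int32))
```

Call:
{"name": "send_rows", "arguments": {"deltas": [[0, 0, 0.01, 0, 0, 0], [0, 0, 0.02, 0, 0, 0], [0, 0, 0.02, 0, 0, 0], [0, 0, 0.02, 0, 0, 0]]}}

```text
time: 8.72
tool_pos: [554.7, 69.6, 132.9]
eef_rot: [-3.055, 0.012, -0.257]
wrist_force: [-9.3, -0.1, 29.6]
finger_gap: -0.2
```

Call:
{"name": "send_rows", "arguments": {"deltas": [[0, 0, -0.1, 0, 0, 0], [0, 0, -0.22, 0, 0, 0], [0, 0, -0.34, 0, 0, 0], [0, 0, -0.46, 0, 0, 0], [0, 0, -0.55, 0, 0, 0], [0, 0, -0.55, 0, 0, 0]]}}

```text
time: 9.22
tool_pos: [557.0, 54.7, 299.5]
eef_rot: [-3.053, 0.001, -0.258]
wrist_force: [0.7, -0.6, 1.1]
finger_gap: 0.4
```

```bash
python3 -c "
from h import *
from rock import blob
where()
cv2.imwrite('pics/s10.png',env.camera('side')[...,::-1]);cv2.imwrite('pics/t10.png',env.camera('top')[...,::-1])
print(blob('side',cv2.imread('pics/s10.png'),'blue',(405,170,450,215)),blob('side',cv2.imread('pics/s10.png'),'yel',(290,220,400,290)))
plan([(-135,-80,300,0)])
cv2.imwrite('pics/b10.png',cv2.resize(cv2.imread('pics/s10.png')[150:350,190:460],None,fx=2.9,fy=2.9))
"
```

```text
t 9.22 stand [136.2  -6.4 299.5] rot [-3.053e+00  1.000e-03 -2.580e-01] F [ 0.7 -0.6  1.1] q [-0.26  0.26  0.17  1.89 -0.15  0.97 -1.85]
(array([425.2, 182.3]), array([414, 174,  24,  18, 257], dtype=int32)) (array([317. , 262.7]), array([301, 252,  32,  22, 396], dtype=int32))
[0.254, 0.898, -0.098, -0.054, 0.006, 0.002]
```

View pics/b10.png

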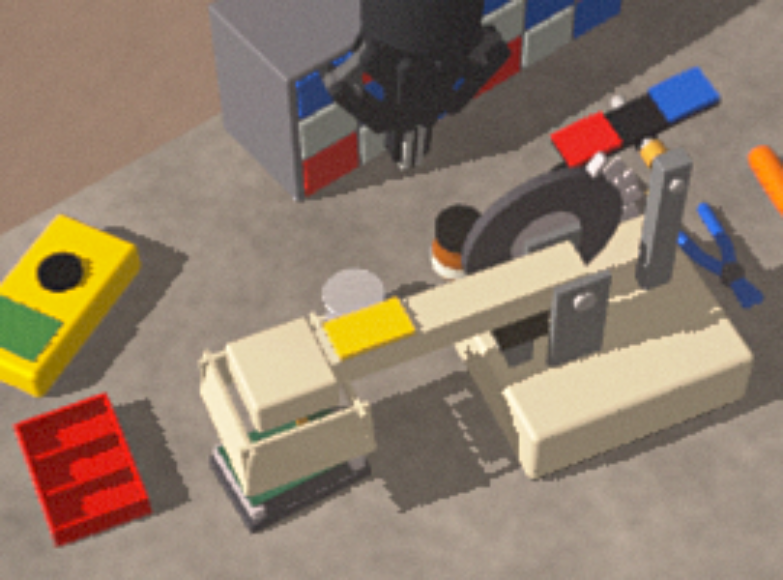

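Call:
{"name": "send_rows", "arguments": {"deltas": [[0.03, 0.11, -0.03, 0, 0, 0], [0.06, 0.22, -0.06, -0.02, 0, 0], [0.1, 0.34, -0.1, -0.03, 0, 0], [0.13, 0.45, -0.1, -0.04, 0, 0], [0.16, 0.57, -0.1, -0.054, 0.006, 0], [0.2, 0.68, -0.1, -0.054, 0.006, 0], [0.23, 0.8, -0.1, -0.054, 0.006, 0], [0.254, 0.898, -0.098, -0.054, 0.006, 0], [0.254, 0.898, -0.098, -0.054, 0.006, 0], [0.254, 0.898, -0.098, -0.054, 0.006, 0]]}}

```text
time: 10.15
tool_pos: [556.0, -227.6, 296.7]
eef_rot: [3.14, 0.007, -0.261]
wrist_force: [-0.4, 0.8, 0.3]
finger_gap: 0.3
```

```bash
python3 -c "
from h import *
where()
plan([(-135,-79,200,0),(-135,-79,173,0)])
"
```

```text
t 10.15 stand [-136.9  -78.   296.7] rot [ 3.14   0.007 -0.261] F [-0.4  0.8  0.3] q [ 0.09  0.34  0.29  1.79 -0.11  1.03 -1.41]
[0.006, -0.007, 0.322, 0.001, 0.004, -0.001]
[0.006, -0.007, 0.412, 0.001, 0.004, -0.001]
```

Call:
{"name": "send_rows", "arguments": {"deltas": [[0.003, 0, 0.1, 0, 0, 0], [0.003, 0, 0.2, 0, 0, 0], [0.003, 0, 0.28, 0, 0, 0], [0.003, 0, 0.33, 0, 0, 0], [0.003, 0, 0.35, 0, 0, 0], [0.003, 0, 0.37, 0, 0, 0], [0.003, 0, 0.385, 0, 0, 0], [0.003, 0, 0.4, 0, 0, 0], [0.003, 0, 0.4, 0, 0, 0]]}}

```text
time: 10.9
tool_pos: [558.9, -226.2, 179.7]
eef_rot: [3.139, 0.002, -0.256]
wrist_force: [-0.7, 0.0, 0.2]
finger_gap: 0.1
```

Call:
{"name": "send_rows", "arguments": {"deltas": [[0, 0, 0.01, 0, 0, 0], [0, 0, 0.02, 0, 0, 0], [0, 0, 0.03, 0, 0, 0], [0, 0, 0.035, 0, 0, 0], [0, 0, 0.035, 0, 0, 0]]}}

```text
time: 11.32
tool_pos: [559.2, -228.6, 170.9]
eef_rot: [3.137, -0.001, -0.257]
wrist_force: [-4.1, -3.5, 8.9]
finger_gap: 0.3
```

```bash
python3 -c "
from h import *
where()
cv2.imwrite('pics/s11.png',env.camera('side')[...,::-1])
h=cv2.cvtColor(cv2.imread('pics/s11.png'),cv2.COLOR_BGR2HSV)
h0=cv2.cvtColor(cv2.imread('pics/s10.png'),cv2.COLOR_BGR2HSV)
h1=cv2.cvtColor(cv2.imread('pics/side0.png'),cv2.COLOR_BGR2HSV)
for q in(h,h0,h1):
    m=cv2.inRange(q,(0,150,90),(6,255,255))|cv2.inRange(q,(174,150,90),(180,255,255))
    m[:180]=0;m[225:]=0;m[:,:375]=0;m[:,415:]=0
    print(np.argwhere(m).mean(0),m.sum()//255)
"
```

```text
t 11.32 stand [-137.1  -81.3  170.9] rot [ 3.137e+00 -1.000e-03 -2.570e-01] F [-4.1 -3.5  8.9] q [ 0.12  0.48  0.26  1.92 -0.16  0.77 -1.35]
[192.59469697 393.96969697] 264
[197.75090253 391.71841155] 277
[192.55984556 393.96911197] 259
```

Call:
{"name": "send_rows", "arguments": {"deltas": [[0, 0, 0.005, 0, 0, 0], [0, 0, 0.01, 0, 0, 0], [0, 0, 0.01, 0, 0, 0]]}}

```text
time: 11.62
tool_pos: [559.3, -228.6, 170.2]
eef_rot: [3.138, -0.001, -0.257]
wrist_force: [-7.8, -1.7, 21.6]
finger_gap: -0.0
```

Call:
{"name": "send_rows", "arguments": {"deltas": [[0, 0, -0.05, 0, 0, 0], [0, 0, -0.15, 0, 0, 0], [0, 0, -0.27, 0, 0, 0], [0, 0, -0.38, 0, 0, 0], [0, 0, -0.48, 0, 0, 0], [0, 0, -0.5, 0, 0, 0], [0, 0, -0.5, 0, 0, 0]]}}

```text
time: 12.2
tool_pos: [561.8, -225.7, 319.2]
eef_rot: [3.141, -0.006, -0.255]
wrist_force: [-0.4, -1.4, -0.6]
finger_gap: 0.2
```

```bash
python3 -c "
from h import *
from rock import blob
where()
cv2.imwrite('pics/s12.png',env.camera('side')[...,::-1]);a=cv2.imread('pics/s12.png')
print(blob('side',a,'blue',(405,170,450,215)),blob('side',a,'yel',(290,220,400,290)))
b=cv2.imread('pics/side0.png')
c=np.vstack([x[140:350,170:500] for x in (b,a)])
cv2.imwrite('pics/b12.png',cv2.resize(c,None,fx=1.4,fy=1.4))
"
```

```text
t 12.2 stand [-133.6  -83.1  319.2] rot [ 3.141 -0.006 -0.255] F [-0.4 -1.4 -0.6] q [ 0.08  0.32  0.3   1.76 -0.11  1.07 -1.41]
(array([426. , 186.4]), array([415, 180,  23,  15, 213], dtype=int32)) (array([317.1, 262.7]), array([301, 252,  32,  22, 397], dtype=int32))
```

View pics/b12.png

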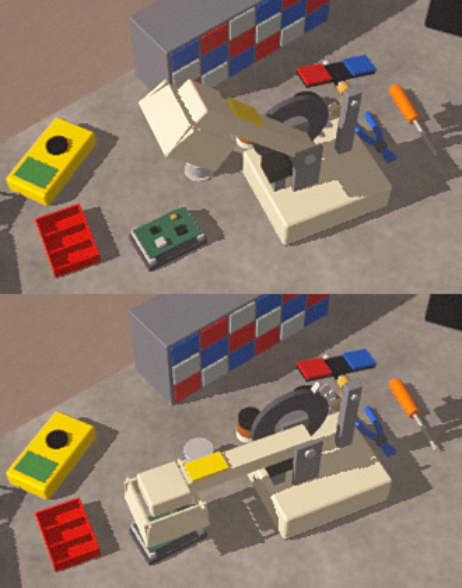

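Blue pad is back at its original biting pixel (426.0, 186.4; it started at 426.0, 186.3). The yellow pad is at the level position (317, 263), and the loose things haven't visibly moved. The arm is clear.

```bash
python3 -c "
from rig import env
print(env.sign_off())"
```

```text
the job is handed in; nothing more can be done
None
```

I freed the pawl with the red pad, pushed the hood arm down to its stop with the fingertips, pressed the blue pad so the pawl bit again, and handed the job in at about 12 s. The hand-in reports no verdict, so the points below are my own readings.

- **Pawl freed:** the red pad reached its end stop at about 23 N. The blue pad rose about 4 px in the side camera, against 4.8 px predicted for fully free, while the arm was still up.
- **Arm down:** the arm stopped hard at about 30 N. The yellow pad sat within 1 px of where it should be when level. The pawl was still free then, and the arm stayed level after I let go.
- **Pawl biting:** the blue pad stopped at about 22 N. The red and blue pads are both within 0.1 px of their starting (biting) positions.
- **At hand-in:** the hand was clear at TCP z = 319 mm with about zero force. By eye, none of the loose things had moved in the before/after side view; the tip cleaner is not easy to see in it.

**Fingertip offset:** the shut fingertips touched about 35 mm higher than the reported TCP implied, and I did not find out why. My first press on the red pad therefore fell short without touching. I made every later press by force and camera.

**Not checked:** because of that offset, the gripper body may have come within about 10 mm of the toothed wheel. I saw no sign of contact, but I had no separate reading of the force between the gripper body and the stand.

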